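Run a guarded power rheostat up to its end stop with an adjusting key

TASK

Before the bench supply is switched on, the load rheostat must stand at full resistance: take the flat-handled adjusting key from the tool rack, reach with its blade through the square opening in the middle of the wire guard into the slotted shaft, and turn the shaft clockwise (seen from above) until the wiper arm bears snugly against its stop pin. Feel for the slot and the stop gently: do not press on the guard, do not bear hard on the shaft, and do not force the wiper against the pin. Then hang the key back upright in the free hole of the rack, let go of it, and leave everything else on the bench where it is.

Things in the scene. Friction and masses are not known exactly. Their poses are not given: they have to be found in the camera images.
- rheostat: Bench power rheostat, fixed: grey base 214 x 184 mm, white ceramic ring 148 mm across wound with coppery wire, brass wiper arm on top of it, two terminals at the front (-x side), under a cage of 3 mm steel wires 172 x 168 mm, top at 98 mm. Origin on the shaft axis at bench height; z up.
- guard: The wire cage over the rheostat, fixed to it, of light 3 mm steel wire; the same origin and axes as the rheostat. Do not press on it (a brush is nothing, 15 N bends it).
- guard_opening (a point): Centre of the square opening in the middle of the guard, on the shaft axis, 98 mm above the bench. The clear opening between its four wires (each 3 mm thick) is 18 x 18 mm, sides along the rheostat's x and y; the other openings of the guard lead nowhere.
- wiper: Turning part under the guard: black hub, slotted steel shaft head 22 mm across clamped in it, brass wiper arm 12 mm wide reaching 66 mm from the axis. Origin on the shaft axis at bench height; x along the arm, z up. Head top 67 mm above the bench. Rubs with 0.06 N m (dry), stays where left; starts 0.5 to 1.25 rad short of the stop. 60 N of blade contact spoils the slot.
- slot_floor (a point): Middle of the slot's floor, on the shaft axis, 60 mm above the bench. The slot runs across the whole head: 22 mm long, 4.6 wide, 7 deep. Its direction is not measured: the shaft is clamped at a different angle each time, up to 0.4 rad either way from square to the wiper arm, and turns with the arm. See it through the guard, or turn the blade on the head under light pressure until it drops in.
- wiper_edge (a point): Point on the clockwise-side edge of the wiper arm, 57 mm out from the axis, that meets the stop pin.
- stop_face (a point): Point of the stop pin's surface that the wiper edge meets (the two points coincide when the arm rests on the pin).
- stop: Stop pin: fixed upright steel pin 8 mm thick, 58 mm from the shaft axis at the clockwise end of the winding (the arm meets it when pointing -2.5 rad from the rheostat's x axis). Its origin is the rheostat's origin, not the pin. Rigid: resistance rises steeply when the arm meets it; 0.15 to 0.25 N m at the shaft is snug (1.5 to 3.5 N on the pin), 0.35 N m (5 N) is forcing it.
- key: Adjusting key, 140 mm long, 90 g, hanging upright, blade down, in one of three rack holes. Origin: middle of the blade's lower edge, z up the shank. Blade 14 mm wide (along x), 3 thick (y), 14 long; shank 8 mm round; collar 30 mm across from 78 to 84 mm up; black flat handle from 84 to 140 mm, 26 wide (x), 14 thick (y): pinch its flat sides from above. The other tools have round handles.
- key_grip (a point): Middle of the key's handle, on its axis, 112 mm above the blade's lower edge.
- rack: Aluminium tool rack, fixed: plate 180 x 56 x 8 mm, top 95 mm above the bench, on two end cheeks. Origin at the centre of its underside, x along the row of holes. Three 20 mm holes, 56 mm apart; tools hang in them by their 30 mm collars, the key's blade edge then 17 mm above the bench. The other tools' handles are 28 mm thick and reach 167 mm above the bench.
- rack_hole0 (a point): Centre of the rack hole at x = -56 mm of the rack, at the plate's top.
- rack_hole1 (a point): Centre of the middle rack hole, at the plate's top.
- rack_hole2 (a point): Centre of the rack hole at x = +56 mm of the rack, at the plate's top.
- nut_driver: Nut driver with a round black handle, loose in a rack hole. Leave alone.
- cross_driver: Cross-point screwdriver with a round black handle, loose in a rack hole. Leave alone.
- beaker_a: Glass beaker, 66 mm across, 88 mm high; origin at its underside. Leave alone.
- beaker_b: Glass beaker, 56 mm across, 75 mm high. Leave alone.
- multimeter: Hand multimeter lying on its back, 88 x 180 x 40 mm. Leave alone.
- heatsink: Finned aluminium heat sink, 80 x 60 x 32 mm. Leave alone.
- spool: Grey solder spool, 52 mm across, 38 mm high. Leave alone.
- parts_tray: Open grey parts tray, 120 x 90 x 35 mm. Leave alone.
There are look-alikes about, which are no part of the job. Leave any orange look-alike of the rack alone.

How it is judged:
On the way, in this order (a step that is already met when the one before it is completed fails the run):
1. The key's blade is down in the slot of the shaft (distance between key and slot_floor below 0.004 m), for 0.2 s.
2. With the key in the slot, the wiper has been turned until it bears on its stop pin with at least 0.8 N (distance between key and slot_floor below 0.004 m and distance between wiper_edge and stop_face below 0.002 m and contact force between wiper and stop above 0.8 N), for 0.2 s.
At the end, for the whole second after the job is handed in: The wiper arm rests against its stop pin (gap at the contact point under 2 mm) and the key hangs upright (within 0.1 rad) in a rack hole by its collar, blade edge 17 mm (within 4 mm) above the bench and within 12 mm of the row of holes, at rest and released (distance between wiper_edge and stop_face below 0.002 m and z of key in the frame of rack between 0.013 and 0.021 m and y of key in the frame of rack between -0.012 and 0.012 m and angle between key's own z axis and vertical below 0.1 rad and linear speed of key below 0.02 m/s); the robot touches nothing.
It fails at once if the wiper is forced against its stop pin with more than 5 N (contact force between wiper and stop above 5 N).
It fails at once if the blade bears on the shaft with more than 60 N, all its contacts added up (contact force between key and wiper above 60 N).
It fails at once if the guard is pressed with more than 15 N by the key, or the rheostat with more than 15 N by the robot itself (contact force between key and guard above 15 N or contact force between any of the fingers, the arm and rheostat above 15 N).
It fails at once if another thing on the bench is moved by more than 20 mm (distance of any of nut_driver, cross_driver, beaker_a, beaker_b, multimeter, heatsink, spool, parts_tray from where it was at the start of the episode above 0.02 m).
It fails at once if a tool left in the rack or a beaker is tipped (angle between any of nut_driver, cross_driver, beaker_a, beaker_b's own z axis and vertical above 0.3 rad).
It also fails if it takes over 72 s, if anything falls off the work surface, if the arm or the gripper's body presses on something with over 40 N, if the wrist force passes 120 N, or if a joint passes its speed limit or range.

ROBOT

A 7-joint arm with a two-finger parallel gripper is mounted at the origin on the work surface. World frame = base frame: x ahead of the robot, y to its left, z up, the work surface at z = 0. Lengths are in m, angles in rad, forces in N, time in s.
With the tool pointing down it reaches from about 0.4 to 0.85 m from the base axis. Payload 10.4 kg.
Tool frame: the origin (TCP) lies midway between the tips of the shut fingers; the grasp point (between the pads) lies 19 mm behind it; z points along the fingers, y is the line along which they close (so a half turn about z gives the same grasp; the last joint's range is limited). The gripper opens to 87 mm and grips with 3 to 60 N. Pads are 19 mm wide; open, the fingers measure 117 mm over their backs; the gripper's body (75 mm by 190 mm) begins 51 mm behind the grasp point.
Start: joints at [-1.369, 0.332, -0.065, 1.46, 0.022, 1.35, -0.088], TCP at [0.139, 0.609, 0.223] pointing down, gripper open.
Joint ranges: [-2.6, 2.6], [-0.5, 2.12], [-1.47, 1.34], [0.16, 2.42], [-1.27, 4.41], [0.06, 2.06], [-2.6, 2.6]. Speed limits (rad/s): [2.22, 2.22, 2.79, 2.79, 3.14, 3.14, 3.14].

INTERFACE

Orientations are given as a unit quaternion [x, y, z, w].
In Python, from bench import r gives the robot as it stands.
- The arm moves only by the tool arm_command, never from a script. Its arguments are lists of equal length, an entry for each row: "xyz": the shift along the world's x, y, z in m, a list of three; "rot": the turn, a rotation vector about the world's x, y, z in rad, a list of three. In form: {"xyz": [[tx, ty, tz], ...], "rot": [[ax, ay, az], ...]}. A call has 1 to 20 rows; each row is the pose to reach, as a shift and turn from the pose commanded when the call began; what a row does not reach only later rows make up. A row lasts 1/12 s, in which the tool goes at most 41.7 mm and 7.16 degrees, less where a joint would pass 70% of its speed; a pose out of reach is approached as far as the arm can. A call with a gripper value outside its range is refused whole. "grip" is the opening, from 0 (shut) to 1 (fully open), set as the call begins (left out, the last holds). The fingers move at their own pace and stop on an object; "squeeze" is the grip in N (left out, the last holds). Time passes only in rows, so rows that repeat a pose let the fingers close. It gives the time, the measured TCP pose, the force, the opening and the grip force at its end, in the units of the state.
- r.read_state(): the state, without advancing time (a new reading comes with each control period).
- r.camera(name): name is "side" or "top"; returns the picture (480x640x3 uint8, red, green, blue); there is no depth.
- r.camera_model(name): a dict with "fx", "fy", "cx", "cy" (pixels), "k1" (the pictures are not rectified: a ray, as slopes to the right and down, at radius r is drawn at 1 + k1 r^2 times it, then the intrinsics apply), "T" (4x4, takes a point from camera to world coordinates). Camera axes: x right, y up, looking along -z (the intrinsics and any distortion apply to the point x, -y, -z); pixel columns grow to the right and rows downward; lengths in m; the calibration is good to about 2 mm. A picture is of the moment at which its call begins. camera_model takes no time and is no camera call.
- r.close_job(): hands the job in; it is judged then, once.
Trained networks look in the newest picture that a camera, given by its name, has taken for a name from the list of things; names that differ only in an ending like _2 or _b are one class to them, and where a whole thing is asked for, a point or a joint stands for the part that bears it (a point fixed in the world has none). Each returns a list of dicts, best first, with "conf" (0 to 1); they miss things now and then, are a little off and sometimes report something else, mostly with a low value. They report only what shows in the picture. A call takes as long as a camera call. They do not tell look-alikes from the thing itself.
- r.look_for(label, camera): "at" ([x, y, z] in m, in the coordinates of the camera as it stood for that picture, good to about 4 mm: the middle of the surface that is visible of it).
- r.spot_point(label, camera): "at" ([x, y, z] in m, in the coordinates of the camera as it stood for that picture, good to about 4 mm: a listed point, or the origin of a listed thing).
The state is a dict: "time": time; "joint_positions": joint angles; "joint_vel": joint speeds; "joint_torque": joint torques, N m; "ee_pos": TCP position; "eef_rot": TCP orientation; "ft_force": force on the tool from outside, world axes, zero at the start; "torque": the same for the moment, N m; "width": finger opening in m; "grip_force": force on a finger pad.
Only numpy, scipy, OpenCV 4.12 (cv2) and the standard library are available. Lean on these libraries where they do the work, as an engineer would, in place of code of your own. Each camera call takes 0.05 s, during which the arm holds its last target. There are 200 camera calls.

## Working session

There is one attempt and no reset: what is moved stays moved. The work goes in short steps, Python scripts to look and compute and a tool call to move; the robot and the scene stay as the last step left them, time stands still between calls to the robot, and variables do not carry over. Pictures are saved under pics/ and viewed, at most 10 in all, crops included, and the job is handed in when it is done.

Besides the shell and the picture viewer there is one more tool, called after ">>>" as name(argument=value, ...) on one line, values as JSON. arm_command: Moves the arm, as the interface text tells. Its arguments: {"type":"object","properties":{"xyz":{"type":"array"},"rot":{"type":"array"},"grip":{"type":"number"},"squeeze":{"type":"number"}},"required":["xyz","rot"]}

```bash
mkdir -p pics; ls
cat > h.py <<'E'
import numpy as np, cv2
from bench import r
def w(cam,p):
    T=np.array(r.camera_model(cam)["T"]); return (T@np.append(p,1))[:3]
def proj(cam,P):
    m=r.camera_model(cam); T=np.linalg.inv(np.array(m["T"])); p=(T@np.append(P,1))[:3]
    a=np.array([p[0],-p[1]])/-p[2]; a=a*(1+m["k1"]*(a@a)); return np.array([m["fx"]*a[0]+m["cx"],m["fy"]*a[1]+m["cy"]])
def ray(cam,u,v,z):
    m=r.camera_model(cam); T=np.array(m["T"])
    d=np.array([(u-m["cx"])/m["fx"],(v-m["cy"])/m["fy"]]); a=d.copy()
    for _ in range(20): a=d/(1+m["k1"]*(a@a))
    q=T[:3,:3]@np.array([a[0],-a[1],-1]); o=T[:3,3]; return o+q*(z-o[2])/q[2]
def pic(cam,name):
    im=r.camera(cam); cv2.imwrite(f"pics/{name}.png",im[:,:,::-1]); return im
E
python3 - <<'E'
from h import *
np.set_printoptions(precision=4,suppress=True)
for c in("side","top"):
    pic(c,c+"0"); m=r.camera_model(c); print(c,{k:m[k] for k in("fx","cx","cy","k1")}); print(np.array(m["T"]))
    for l in("rheostat","guard_opening","wiper","slot_floor","wiper_edge","stop_face","key","key_grip","rack","rack_hole0","rack_hole1","rack_hole2","nut_driver","cross_driver"):
        for d in r.spot_point(l,c)[:2]: print(l,round(d["conf"],2),w(c,d["at"]),proj(c,w(c,d["at"])).round())
s=r.read_state(); print(s)
E
```

```text
pics
side {'fx': 463.1423369108617, 'cx': 313.04089411936377, 'cy': 233.11984704786877, 'k1': -0.10362486871034397}
[[-0.9898  0.099  -0.1023  0.4414]
 [-0.1421 -0.6431  0.7525  0.7721]
 [ 0.0087  0.7593  0.6506  0.7585]
 [ 0.      0.      0.      1.    ]]
rheostat 0.97 [ 0.5741 -0.1303  0.0026] [309. 225.]
guard_opening 0.75 [ 0.5734 -0.1284  0.0944] [310. 197.]
wiper 0.53 [ 0.5701 -0.1346 -0.0034] [311. 226.]
wiper 0.34 [0.6106 0.1857 0.0955] [266. 290.]
slot_floor 0.55 [ 0.5707 -0.1273  0.057 ] [310. 209.]
slot_floor 0.28 [0.7867 0.0586 0.0032] [206. 268.]
wiper_edge 0.5 [ 0.5642 -0.1859  0.0566] [316. 196.]
wiper_edge 0.32 [ 0.5783 -0.1281  0.0054] [308. 225.]
key 0.64 [0.5539 0.1992 0.0158] [295. 325.]
key 0.23 [ 0.4909 -0.3899  0.0013] [350. 173.]
key_grip 0.68 [0.555  0.1941 0.1293] [294. 284.]
rack 0.86 [ 0.555   0.2011 -0.0017] [294. 331.]
rack 0.8 [0.3277 0.2485 0.002 ] [407. 363.]
rack_hole0 0.92 [0.3833 0.2324 0.0997] [384. 321.]
rack_hole0 0.79 [0.5547 0.1956 0.0989] [294. 296.]
rack_hole1 0.92 [0.3833 0.2324 0.0997] [384. 321.]
rack_hole1 0.79 [0.5547 0.1956 0.0989] [29
[... 1530 characters left out ...]
228. 321.]
nut_driver 0.58 [0.4999 0.2033 0.021 ] [247. 261.]
cross_driver 0.65 [0.6125 0.1785 0.018 ] [256. 221.]
cross_driver 0.16 [ 0.5729 -0.1311  0.0622] [369. 231.]
{'time': 1.5, 'joint_positions': array([-1.3686,  0.3322, -0.0647,  1.4601,  0.0216,  1.3499, -0.0885]), 'joint_vel': array([-0.0004,  0.0005, -0.0015,  0.0022, -0.0007,  0.0007, -0.0002]), 'joint_torque': array([  0.0002, -62.303 ,   0.0248, -39.0124,  -0.0611,   0.0315,
         0.    ]), 'ee_pos': array([0.1393, 0.6093, 0.2226]), 'eef_rot': array([0.1122, 0.9937, 0.0001, 0.    ]), 'ft_force': array([-0.5416,  0.9359, -0.7733]), 'torque': array([ 0.0053,  0.0793, -0.031 ]), 'grip_force': 0.0, 'width': 0.08712042743058235}
```

View pics/side0.png

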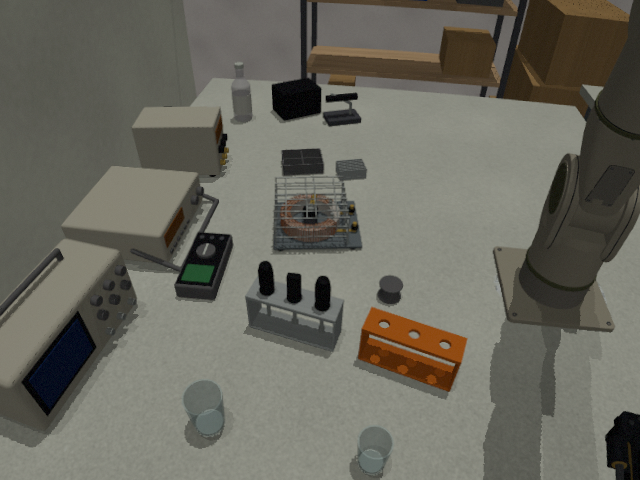

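Run:
```python
import cv2,numpy as np
t=cv2.imread('pics/top0.png'); s=cv2.imread('pics/side0.png')
a=cv2.resize(t[190:275,320:420],(400*800//800,340),interpolation=cv2.INTER_CUBIC)
b=cv2.resize(s[150:235,260:360],(400,340),interpolation=cv2.INTER_CUBIC)
c=cv2.resize(t[210:275,210:310],(400,260),interpolation=cv2.INTER_CUBIC)
d=cv2.resize(s[260:325,240:340],(400,260),interpolation=cv2.INTER_CUBIC)
cv2.imwrite('pics/m0.png',np.vstack([np.hstack([a,b]),np.hstack([c,d])]))
```

```text
(no output)
```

View pics/m0.png

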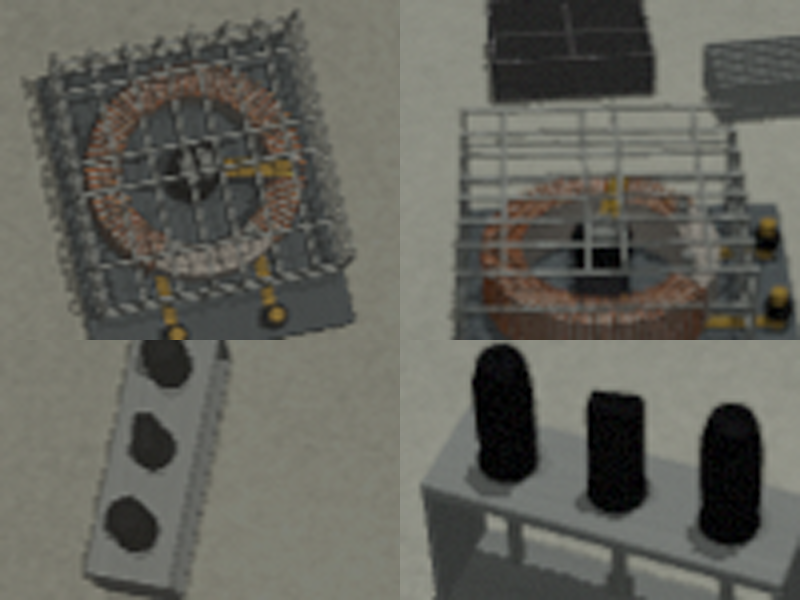

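Run:
```python
from h import *
np.set_printoptions(precision=4,suppress=True)
import collections
acc=collections.defaultdict(list)
L={"side":("rheostat","guard_opening","slot_floor","key","key_grip","wiper_edge","stop_face"),"top":("rheostat","guard_opening","slot_floor","key","rack","wiper_edge","stop_face")}
av={}
for c in L:
    ims=[]
    for i in range(5):
        ims.append(r.camera(c).astype(float))
        for l in L[c]:
            for d in r.spot_point(l,c)[:2]:
                p=w(c,d["at"])
                if d["conf"]>.25: acc[c,l].append(p)
    av[c]=np.mean(ims,0); np.save(c+"_av.npy",av[c])
for k,v in acc.items():
    v=np.array(v); m=np.median(v,0); g=v[np.linalg.norm(v-m,axis=1)<.02]; print(k,len(v),len(g),g.mean(0),g.std(0), g[:2] if g.std()<1e-9 else "")
S=np.array([.5727,-.1301])
out=[]
for c in L:
    u,v=proj(c,[*S,.08]).astype(int); h=20
    im=av[c][v-h:v+h,u-h:u+h,::-1].clip(0,255).astype(np.uint8)
    big=cv2.resize(im,(400,400),interpolation=cv2.INTER_CUBIC); 
    ov=cv2.resize(cv2.resize(av[c][v-50:v+50,u-50:u+50,::-1].astype(np.uint8),(400,400),interpolation=cv2.INTER_CUBIC),(400,400))
    yaw=.15; R=np.array([[np.cos(yaw),-np.sin(yaw)],[np.sin(yaw),np.cos(yaw)]])
    def P(x,y,z): q=proj(c,[*(S+R@[x,y]),z]); return tuple(((q-[u-50,v-50]+.5)*4).astype(int))
    for s,z in(((.086,.084),.0965),((.0105,.0105),.0965)):
        pts=[P(a*s[0],b*s[1],z) for a,b in((1,1),(1,-1),(-1,-1),(-1,1))]
        cv2.polylines(ov,[np.array(pts)],True,(0,255,0),1)
    cv2.line(ov,P(0,0,.067),P(.066*np.cos(-2.5),.066*np.sin(-2.5),.067),(0,0,255),1)
    out.append(np.vstack([big,ov])); print(c,u,v)
cv2.imwrite('pics/m1.png',cv2.resize(np.hstack(out),(600,600)))
for c in out: pass
```

```text
('side', 'rheostat') 8 5 [ 0.574  -0.1282  0.0002] [0.0011 0.0005 0.0007] 
('side', 'guard_opening') 8 5 [ 0.5715 -0.1267  0.0947] [0.0005 0.0017 0.0013] 
('side', 'slot_floor') 7 5 [ 0.5711 -0.1283  0.0577] [0.0009 0.0012 0.0015] 
('side', 'key') 6 5 [0.5522 0.1962 0.0169] [0.0008 0.0015 0.0009] 
('side', 'key_grip') 6 4 [0.5544 0.1953 0.1314] [0.0009 0.0009 0.0006] 
('side', 'wiper_edge') 6 5 [ 0.5638 -0.184   0.0572] [0.0014 0.0012 0.0007] 
('top', 'rheostat') 8 5 [ 0.5747 -0.1298  0.0044] [0.0014 0.0014 0.0009] 
('top', 'guard_opening') 6 5 [ 0.5751 -0.1289  0.0987] [0.001  0.0014 0.0015] 
('top', 'slot_floor') 5 5 [ 0.5732 -0.1316  0.0623] [0.0015 0.0014 0.0009] 
('top', 'key') 8 5 [0.5566 0.1953 0.0186] [0.0006 0.0015 0.0014] 
('top', 'rack') 10 5 [ 0.5552  0.1931 -0.0008] [0.0014 0.0012 0.0017] 
('top', 'wiper_edge') 8 5 [ 0.5649 -0.1897  0.0535] [0.0009 0.002  0.0019] 
('top', 'stop_face') 2 0 [nan nan nan] [nan nan nan] 
side 309 201
top 368 229<stdin>:17: RuntimeWarning: Mean of empty slice.
  ret = um.true_divide(
  ret = _var(a, axis=axis, dtype=dtype, out=out, ddof=ddof,
  arrmean = um.true_divide(arrmean, div, out=arrmean,
  ret = um.true_divide(
  ret = ret.dtype.type(ret / rcount)
```

View pics/m1.png

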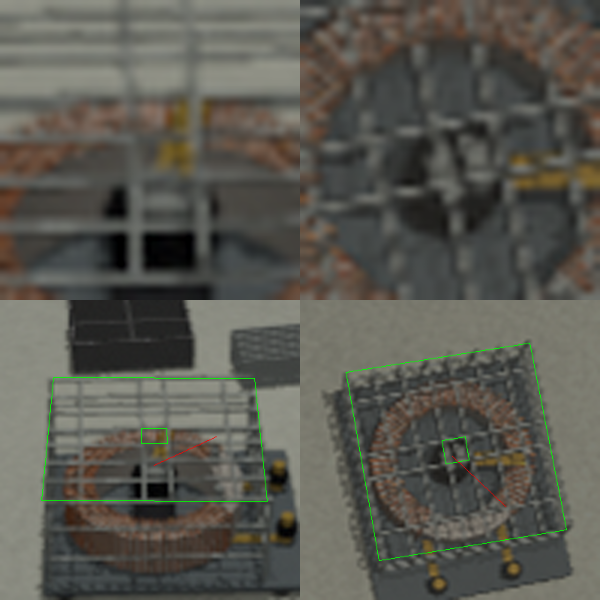

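>>> arm_command(xyz=[[0.028,-0.028,0.01],[0.056,-0.056,0.015],[0.084,-0.084,0.02],[0.112,-0.112,0.02],[0.14,-0.14,0.02],[0.168,-0.168,0.02],[0.196,-0.196,0.02],[0.224,-0.224,0.02],[0.252,-0.252,0.02],[0.28,-0.28,0.02],[0.308,-0.308,0.02],[0.336,-0.336,0.02],[0.364,-0.364,0.02],[0.392,-0.392,0.02],[0.416,-0.413,0.02],[0.416,-0.413,0.02],[0.416,-0.413,0.02]], rot=[[0,0,0],[0,0,0],[0,0,0],[0,0,0],[0,0,0],[0,0,0],[0,0,0],[0,0,0],[0,0,0],[0,0,0],[0,0,0.02],[0,0,0.02],[0,0,0.02],[0,0,0.02],[0,0,0.02],[0,0,0.02],[0,0,0.02]], grip=1, squeeze=20)

```text
time: 6.92
ee_pos: [0.5564, 0.1943, 0.2424]
eef_rot: [0.104, 0.995, -0.0, 0.0]
ft_force: [-0.6, 0.1, -0.3]
width: 0.0872
grip_force: 0.0
```

>>> arm_command(xyz=[[0,0,-0.02],[0,0,-0.045],[0,0,-0.07],[0,0,-0.095],[0,0,-0.115],[0,0,-0.125],[0,0,-0.13],[0,0,-0.13],[0,0,-0.13]], rot=[[0,0,0],[0,0,0],[0,0,0],[0,0,0],[0,0,0],[0,0,0],[0,0,0],[0,0,0],[0,0,0]])

```text
time: 7.67
ee_pos: [0.5557, 0.1969, 0.1137]
eef_rot: [0.102, 0.995, 0.0, 0.001]
ft_force: [-0.0, 0.3, 0.8]
width: 0.0873
grip_force: 0.0
```

>>> arm_command(xyz=[[0,0,0],[0,0,0],[0,0,0],[0,0,0],[0,0,0],[0,0,0],[0,0,0],[0,0,0],[0,0,0],[0,0,0]], rot=[[0,0,0],[0,0,0],[0,0,0],[0,0,0],[0,0,0],[0,0,0],[0,0,0],[0,0,0],[0,0,0],[0,0,0]], grip=0, squeeze=40)

```text
time: 8.5
ee_pos: [0.5553, 0.1963, 0.1126]
eef_rot: [0.102, 0.995, 0.0, -0.0]
ft_force: [-0.3, 0.3, -0.4]
width: 0.0286
grip_force: 0.0
```

>>> arm_command(xyz=[[0,0,0],[0,0,0],[0,0,0],[0,0,0],[0,0,0],[0,0,0]], rot=[[0,0,0],[0,0,0],[0,0,0],[0,0,0],[0,0,0],[0,0,0]])

```text
time: 9.0
ee_pos: [0.5553, 0.1963, 0.1126]
eef_rot: [0.102, 0.995, 0.0, -0.0]
ft_force: [0.0, 0.1, -0.3]
width: 0.0137
grip_force: 40.0
```

>>> arm_command(xyz=[[0,0,0.015],[0,0,0.04],[0,0,0.07],[0,0,0.1],[0,0,0.125],[0,0,0.14],[0.001,-0.02,0.14],[0.003,-0.055,0.14],[0.005,-0.09,0.14],[0.007,-0.125,0.14],[0.009,-0.16,0.14],[0.011,-0.195,0.14],[0.013,-0.23,0.14],[0.015,-0.265,0.14],[0.017,-0.3,0.14],[0.0177,-0.32,0.14],[0.0177,-0.3253,0.14],[0.0177,-0.3253,0.14],[0.0177,-0.3253,0.14],[0.0177,-0.3253,0.14]], rot=[[0,0,0],[0,0,0],[0,0,0],[0,0,0],[0,0,0],[0,0,0],[0,0,0],[0,0,0.05],[0,0,0.1],[0,0,0.15],[0,0,0.2],[0,0,0.25],[0,0,0.3],[0,0,0.35],[0,0,0.4],[0,0,0.4],[0,0,0.4],[0,0,0.4],[0,0,0.4],[0,0,0.4]])

```text
time: 10.67
ee_pos: [0.5733, -0.127, 0.2524]
eef_rot: [-0.099, 0.995, 0.0, -0.0]
ft_force: [0.3, -0.4, -0.8]
width: 0.0137
grip_force: 40.0
```

Run:
```python
from h import *
np.set_printoptions(precision=4,suppress=True)
ims=[]
R={k:[] for k in("key","guard_opening","slot_floor","key_grip")}
for i in range(6):
    ims.append(r.camera("side").astype(float))
    for k in R:
        for d in r.spot_point(k,"side")[:1]: R[k].append(w("side",d["at"]))
for k in R: print(k,np.array(R[k]) if len(R[k])<6 else (np.median(R[k],0),np.std(R[k],0)))
a=np.mean(ims,0); np.save("s1.npy",a)
s=r.read_state(); print(s["ee_pos"],s["torque"],s["joint_positions"])
u,v=310,195
c=a[v-65:v+35,u-65:u+65,::-1].astype(np.uint8)
cv2.imwrite("pics/s1.png",cv2.resize(c,(780,600),interpolation=cv2.INTER_CUBIC))
```

```text
key (array([ 0.5685, -0.1263,  0.1577]), array([0.0153, 0.1155, 0.0518]))
guard_opening (array([ 0.5729, -0.1273,  0.095 ]), array([0.0015, 0.0007, 0.0016]))
slot_floor (array([ 0.5707, -0.1289,  0.0578]), array([0.0009, 0.0004, 0.0008]))
key_grip (array([ 0.5692, -0.1295,  0.2697]), array([0.0262, 0.1054, 0.1004]))
[ 0.573  -0.129   0.2526] [ 0.0366  0.054  -0.0256] [-0.2787  0.2453  0.5099  1.5453 -0.121   1.3826  2.007 ]
```

View pics/s1.png

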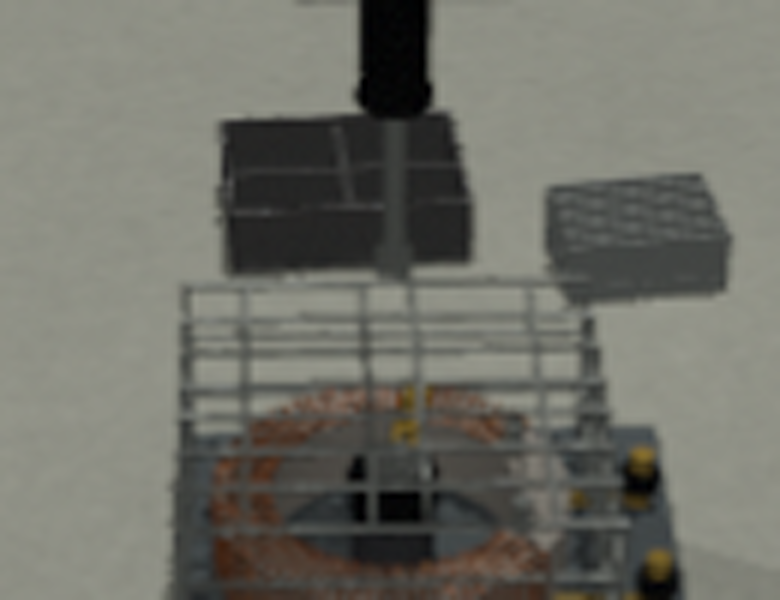

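```bash
cat > fit.py <<'E'
from h import *
from scipy.ndimage import gaussian_filter,map_coordinates
from scipy.optimize import minimize
np.set_printoptions(precision=4,suppress=True)
from itertools import product
t=np.linspace(-1,1,80)
segs=[np.c_[a+0*t,.082*t] for a in(-.0105,.0105)]+[np.c_[.084*t,a+0*t] for a in(-.0105,.0105)]+[np.c_[a+0*t,.082*t] for a in(-.0845,.0845)]+[np.c_[.084*t,a+0*t] for a in(-.0825,.0825)]
def run(cam,im,S0=(.573,-.129),y0=.16,z=.0965,full=True):
    g=im.mean(2); g=gaussian_filter(g,.7)
    H={}
    def cost(p):
        x,y,yaw=p; c,s=np.cos(yaw),np.sin(yaw); tot=0
        for sg in segs:
            Q=np.array([proj(cam,[x+c*a-s*b,y+s*a+c*b,z]) for a,b in sg[::3]])
            d=Q[-1]-Q[0]; n=np.array([-d[1],d[0]])/np.linalg.norm(d)
            f=lambda k: map_coordinates(g,[Q[:,1]+k*n[1],Q[:,0]+k*n[0]],order=1)
            tot+=np.abs(2*f(0)-f(2.)-f(-2.)).mean()
        return -tot
    best=min(((cost(p),p) for p in product(S0[0]+np.arange(-.006,.0061,.002),S0[1]+np.arange(-.006,.0061,.002),y0+np.arange(-.06,.061,.03))))
    rr=minimize(cost,best[1],method="Nelder-Mead",options=dict(initial_simplex=np.array([best[1]]*4)+np.vstack([np.zeros(3),np.diag([.0015,.0015,.02])]),xatol=2e-5,fatol=1e-3))
    return rr.x,rr.fun,best
if __name__=="__main__":
    for c,f in(("side","side_av.npy"),("side","s1.npy"),("top","top_av.npy")): print(f,run(c,np.load(f)))
    for u,v in((310.5,175.3),): print("tip",ray("side",u,v,.157)); 
    print(proj("side",[.573,-.129,.157]),proj("side",[.573,-.129,.17]))
    a=np.load("s1.npy").mean(2)
    print(a[160:182,302:320].round().astype(int))
E
python3 fit.py
```

```text
Traceback (most recent call last):
  File "fit.py", line 23, in <module>
    for c,f in(("side","side_av.npy"),("side","s1.npy"),("top","top_av.npy")): print(f,run(c,np.load(f)))
                                                                                       ~~~^^^^^^^^^^^^^^
  File "fit.py", line 19, in run
    best=min(((cost(p),p) for p in product(S0[0]+np.arange(-.006,.0061,.002),S0[1]+np.arange(-.006,.0061,.002),y0+np.arange(-.06,.061,.03))))
  File "fit.py", line 19, in <genexpr>
    best=min(((cost(p),p) for p in product(S0[0]+np.arange(-.006,.0061,.002),S0[1]+np.arange(-.006,.0061,.002),y0+np.arange(-.06,.061,.03))))
               ~~~~^^^
  File "fit.py", line 14, in cost
    Q=np.array([proj(cam,[x+c*a-s*b,y+s*a+c*b,z]) for a,b in sg[::3]])
                ~~~~^^^^^^^^^^^^^^^^^^^^^^^^^^^^^
  File "h.py", line 6, in proj
    m=r.camera_model(cam); T=np.linalg.inv(np.array(m["T"])); p=(T@np.append(P,1))[:3]
ValueError: time passes only in moves, steps and waits
```

```bash
sed -i 's/r\.camera_model(cam)/M(cam)/' h.py; sed -i 's/^from bench import r/from bench import r\nfrom functools import cache\nM=cache(lambda c: r.camera_model(c))/' h.py; python3 fit.py
```

```text
side_av.npy (array([ 0.574 , -0.1375,  0.1938]), np.float64(-222.02258490491573), (np.float64(-206.63414917920443), (np.float64(0.573), np.float64(-0.135), np.float64(0.19))))
s1.npy (array([ 0.574 , -0.1377,  0.1932]), np.float64(-228.69952804702234), (np.float64(-206.97188521622), (np.float64(0.573), np.float64(-0.135), np.float64(0.19))))
top_av.npy (array([ 0.5736, -0.1312,  0.1884]), np.float64(-135.52850243596362), (np.float64(-131.38339788993392), (np.float64(0.573), np.float64(-0.131), np.float64(0.19))))
tip [ 0.5714 -0.1286  0.157 ]
[309.8592 175.1457] [309.8837 170.4583]
[[ 53  48  38  38  37  37  42  54  61  60  48  36  37  38  37  38  37  37]
 [ 51  53  37  37  37  38  42  54  62  59  50  38  37  38  38  37  37  37]
 [ 51  57  39  37  38  37  43  54  61  58  48  38  38  38  39  40  42  41]
 [ 50  57  49  45  44  48  51  55  62  60  47  37  43  44  43  47  53  52]
 [ 59  62  62  60  57  65  68  57  61  59  49  42  41  39  38  37  37  37]
 [ 38  37  37  37  38  39  42  55  61  58  49  38  37  37  37  36  36  37]
 [ 38  39  38  37  37  37  42  54  61  59  49  37  38  38  37
[... 439 characters left out ...]
 41  38  37  37  37  38]
 [ 41  40  43  45  45  51  60  61  62  61  62  59  54  52  52  57  62  63]
 [ 62  62  63  67  66  64  60  61  61  62  61  79  98 103 107 110 114 113]
 [113 112 113 113 112  98  75  73  69  65  65 100 131 138 139 139 139 138]
 [133 132 131 132 130 119  98  94  88  76  75  92 110 115 116 117 118 117]
 [106 102 100  97 105 115 112 113 114 110  99  92  99 104 102 102 103 103]
 [126 124 116 106 127 143 143 143 143 144 128 108 128 141 141 141 140 141]
 [143 142 129 110 129 144 143 143 145 144 126 104 126 140 140 141 142 142]
 [143 142 131 116 130 143 143 144 145 144 128 108 127 140 140 141 142 142]
 [142 141 129 114 127 137 136 139 138 136 131 115 123 137 136 136 136 136]]
```

```bash
cat > fit2.py <<'E'
from fit import *
import fit
for c,f in(("side","side_av.npy"),("side","s1.npy"),("top","top_av.npy")):
    im=np.load(f); g=gaussian_filter(im.mean(2),.5)
    def sc(x,y,yaw,sg):
        cc,s=np.cos(yaw),np.sin(yaw); Q=np.array([proj(c,[x+cc*a-s*b,y+s*a+cc*b,.0965]) for a,b in sg])
        d=Q[-1]-Q[0]; n=np.array([-d[1],d[0]])/np.linalg.norm(d)
        F=lambda k: map_coordinates(g,[Q[:,1]+k*n[1],Q[:,0]+k*n[0]],order=1)
        return np.abs(2*F(0)-F(1.8)-F(-1.8)).mean()
    for yaw in(.15,.17,.19,.21):
        xs=np.arange(.566,.581,.0005); fx=[sc(x,-.13,yaw,segs[0])+sc(x,-.13,yaw,segs[1]) for x in xs]
        ys=np.arange(-.142,-.12,.0005); fy=[sc(.574,y,yaw,segs[2])+sc(.574,y,yaw,segs[3]) for y in ys]
        pk=[(round(ys[i],4),round(fy[i],1)) for i in range(1,len(ys)-1) if fy[i]>fy[i-1] and fy[i]>fy[i+1]]
        print(f,yaw,"x",xs[np.argmax(fx)],max(fx).round(1),"y",pk)
print(proj("side",[.574,-.13,.067]),proj("side",[.574,-.129,.067]),proj("side",[.574,-.129,.157]),proj("side",[.575,-.129,.157]))
E
python3 fit2.py
```

```text
side_av.npy 0.15 x 0.5709999999999994 53.5 y [(np.float64(-0.14), np.float64(50.2)), (np.float64(-0.1355), np.float64(54.9)), (np.float64(-0.127), np.float64(59.8))]
side_av.npy 0.17 x 0.5719999999999993 62.6 y [(np.float64(-0.1355), np.float64(53.2)), (np.float64(-0.126), np.float64(58.9))]
side_av.npy 0.19 x 0.5724999999999992 67.8 y [(np.float64(-0.137), np.float64(51.2)), (np.float64(-0.125), np.float64(61.3))]
side_av.npy 0.21 x 0.5734999999999991 53.8 y [(np.float64(-0.1365), np.float64(50.7)), (np.float64(-0.1255), np.float64(57.8))]
s1.npy 0.15 x 0.5739999999999991 48.4 y [(np.float64(-0.14), np.float64(59.1)), (np.float64(-0.1355), np.float64(57.9)), (np.float64(-0.131), np.float64(35.1)), (np.float64(-0.127), np.float64(66.0))]
s1.npy 0.17 x 0.5724999999999992 58.5 y [(np.float64(-0.1385), np.float64(58.7)), (np.float64(-0.1365), np.float64(59.1)), (np.float64(-0.1265), np.float64(63.1))]
s1.npy 0.19 x 0.5724999999999992 61.8 y [(np.float64(-0.138), np.float64(60.8)), (np.float64(-0.1255), np.float64(60.8))]
s1.npy 0.21 x 0.5709999999999994 46.4 y [(np.float64(-0.1375), np.
[... 184 characters left out ...]
np.float64(-0.1325), np.float64(44.9)), (np.float64(-0.126), np.float64(34.0))]
top_av.npy 0.17 x 0.5729999999999992 56.2 y [(np.float64(-0.1385), np.float64(33.8)), (np.float64(-0.1325), np.float64(50.6)), (np.float64(-0.1275), np.float64(37.4))]
top_av.npy 0.19 x 0.5729999999999992 61.5 y [(np.float64(-0.138), np.float64(33.4)), (np.float64(-0.132), np.float64(52.6)), (np.float64(-0.1275), np.float64(37.0)), (np.float64(-0.123), np.float64(27.0))]
top_av.npy 0.21 x 0.5729999999999992 51.2 y [(np.float64(-0.1375), np.float64(33.6)), (np.float64(-0.132), np.float64(49.0)), (np.float64(-0.1275), np.float64(35.9))]
[309.3596 205.4896] [309.2995 205.732 ] [309.4369 175.1091] [309.0147 175.0725]
```

>>> arm_command(xyz=[[0,0,-0.02],[0,0,-0.04],[0,0,-0.05],[0,0,-0.054],[0,0,-0.057],[0,0,-0.059],[0,0,-0.06],[0,0,-0.061],[0,0,-0.061]], rot=[[0,0,0],[0,0,0],[0,0,0],[0,0,0],[0,0,0],[0,0,0],[0,0,0],[0,0,0],[0,0,0]])

```text
time: 12.92
ee_pos: [0.5732, -0.129, 0.192]
eef_rot: [-0.097, 0.995, -0.0, 0.0]
ft_force: [-0.1, 0.6, -0.1]
width: 0.0137
grip_force: 40.0
```

>>> arm_command(xyz=[[0,0,-0.002],[0,0,-0.004],[0,0,-0.006],[0,0,-0.006]], rot=[[0,0,0],[0,0,0],[0,0,0],[0,0,0]])

```text
time: 13.25
ee_pos: [0.5728, -0.1289, 0.1851]
eef_rot: [-0.097, 0.995, 0.0, -0.0]
ft_force: [1.4, -0.4, -1.2]
width: 0.0138
grip_force: 40.0
```

>>> arm_command(xyz=[[0,0,-0.005],[0,0,-0.01],[0,0,-0.015],[0,0,-0.018],[0,0,-0.019],[0,0,-0.019]], rot=[[0,0,0],[0,0,0],[0,0,0],[0,0,0],[0,0,0],[0,0,0]])

```text
time: 13.75
ee_pos: [0.5728, -0.129, 0.1661]
eef_rot: [-0.097, 0.995, 0.0, -0.0]
ft_force: [0.0, -0.0, -0.9]
width: 0.014
grip_force: 40.0
```

Run:
```python
from h import *
a=np.load("top_av.npy"); u,v=proj("top",[.573,-.130,.067]).round().astype(int); print(u,v,proj("top",[.573,-.130,.067]))
c=a[v-10:v+11,u-10:u+11,::-1]; c=((c-c.min())/(c.max()-c.min())*255).astype(np.uint8)
cv2.imwrite("pics/t2.png",cv2.resize(c,(504,504),interpolation=cv2.INTER_CUBIC))
s=r.read_state(); print(s["ee_pos"],s["ft_force"],s["torque"])
```

```text
368 231 [368.27285617 230.58246405]
[ 0.5727819  -0.12898383  0.16611742] [ 0.01450904 -0.00497147 -0.91233024] [-0.02691198 -0.00549724 -0.02428431]
```

View pics/t2.png

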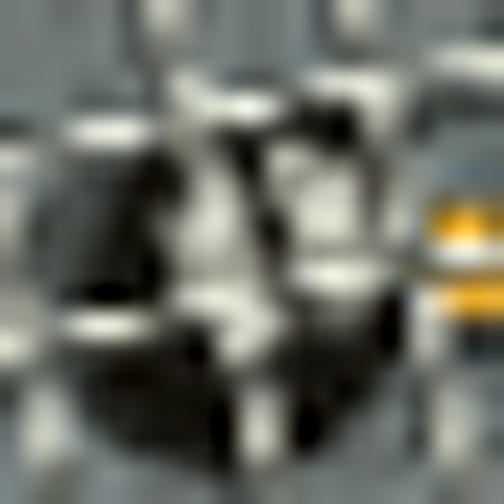

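>>> arm_command(xyz=[[0,0,0],[0,0,0],[0,0,-0.001],[0,0,-0.002],[0,0,-0.003],[0,0,-0.004],[0,0,-0.0045],[0,0,-0.0045]], rot=[[0,0,0.06],[0,0,0.12],[0,0,0.12],[0,0,0.12],[0,0,0.12],[0,0,0.12],[0,0,0.12],[0,0,0.12]])

```text
time: 14.42
ee_pos: [0.5731, -0.129, 0.1623]
eef_rot: [-0.157, 0.988, 0.0, 0.0]
ft_force: [-0.2, 0.0, 2.2]
width: 0.0138
grip_force: 40.0
```

>>> arm_command(xyz=[[0,0,-0.001],[-0.0001,0.0004,-0.001],[-0.0002,0.0008,-0.001],[-0.0004,0.0011,-0.001],[-0.0005,0.0015,-0.001],[-0.0006,0.0019,-0.001],[-0.0006,0.0019,-0.001]], rot=[[0,0,0],[0,0,0],[0,0,0],[0,0,0],[0,0,0],[0,0,0],[0,0,0]])

```text
time: 15.0
ee_pos: [0.5729, -0.1284, 0.162]
eef_rot: [-0.156, 0.988, -0.001, 0.001]
ft_force: [-1.2, -3.4, 6.3]
width: 0.014
grip_force: 40.0
```

>>> arm_command(xyz=[[0,0,0.0006],[0.0002,-0.0008,0.0006],[0.0005,-0.0016,0.0006],[0.0007,-0.0024,0.0006],[0.0009,-0.003,0.0006],[0.0009,-0.003,0.0006]], rot=[[0,0,0],[0,0,0],[0,0,0],[0,0,0],[0,0,0],[0,0,0]])

```text
time: 15.5
ee_pos: [0.5734, -0.1289, 0.1621]
eef_rot: [-0.157, 0.988, 0.001, 0.0]
ft_force: [-1.9, 3.0, 7.3]
width: 0.0138
grip_force: 40.0
```

>>> arm_command(xyz=[[0,0,0.001],[0,0,0.0015],[0,0,0.0015],[0,0,0.0015]], rot=[[0,0,0],[0,0,0],[0,0,0],[0,0,0]])

```text
time: 15.83
ee_pos: [0.5731, -0.1301, 0.1628]
eef_rot: [-0.157, 0.988, 0.0, -0.0]
ft_force: [0.0, 0.4, -0.5]
width: 0.0146
grip_force: 40.0
```

>>> arm_command(xyz=[[0,0,-0.0005],[0,0,-0.001],[0,0,-0.0015],[0,0,-0.0015]], rot=[[0,0,0],[0,0,0],[0,0,0],[0,0,0]])

```text
time: 16.17
ee_pos: [0.5732, -0.1301, 0.1615]
eef_rot: [-0.157, 0.988, 0.0, -0.0]
ft_force: [-0.9, 0.6, -0.8]
width: 0.0138
grip_force: 40.0
```

>>> arm_command(xyz=[[0,0,-0.0007],[0,0,-0.0014],[0,0,-0.002],[0,0,-0.002]], rot=[[0,0,0],[0,0,0],[0,0,0],[0,0,0]])

```text
time: 16.5
ee_pos: [0.5732, -0.1301, 0.1595]
eef_rot: [-0.157, 0.988, 0.0, -0.0]
ft_force: [0.3, -0.2, 0.1]
width: 0.0137
grip_force: 40.0
```

>>> arm_command(xyz=[[0,0,-0.0007],[0,0,-0.0014],[0,0,-0.002],[0,0,-0.0025],[0,0,-0.003],[0,0,-0.003]], rot=[[0,0,0],[0,0,0],[0,0,0],[0,0,0],[0,0,0],[0,0,0]])

```text
time: 17.0
ee_pos: [0.5733, -0.1301, 0.1566]
eef_rot: [-0.157, 0.988, 0.0, -0.0]
ft_force: [0.3, -0.2, -0.3]
width: 0.0136
grip_force: 40.0
```

Run:
```python
from h import *
s=r.read_state(); print(s["ee_pos"],s["ft_force"],s["torque"],s["joint_positions"][6],s["eef_rot"],s["time"])
```

```text
[ 0.57327257 -0.13007495  0.15656536] [ 0.32364538 -0.22303454 -0.28526124] [0.07336923 0.03793951 0.01483228] 2.1515568600310435 [-1.56950172e-01  9.87606518e-01  6.33905386e-05 -6.90677227e-05] 17.0
```

>>> arm_command(xyz=[[0,0,0],[0,0,0],[0,0,0],[0,0,0],[0,0,0],[0,0,0],[0,0,0],[0,0,0],[0,0,0],[0,0,0],[0,0,0]], rot=[[0,0,-0.03],[0,0,-0.07],[0,0,-0.11],[0,0,-0.15],[0,0,-0.19],[0,0,-0.23],[0,0,-0.27],[0,0,-0.31],[0,0,-0.35],[0,0,-0.38],[0,0,-0.4]])

```text
time: 17.92
ee_pos: [0.5733, -0.1305, 0.1567]
eef_rot: [0.043, 0.999, -0.0, 0.0]
ft_force: [0.6, -0.8, -1.5]
width: 0.0136
grip_force: 40.0
```

```bash
cat > st.py <<'E'
from h import *
np.set_printoptions(precision=4,suppress=True)
import sys
n=int(sys.argv[1]) if len(sys.argv)>1 else 1
T=[];F=[];q=[]
for i in range(n):
    if i: r.camera("top")
    s=r.read_state(); T.append(s["torque"]);F.append(s["ft_force"])
print(s["time"],s["ee_pos"],"F",np.mean(F,0),"T",np.mean(T,0),"sd",np.std(T,0),"j7",s["joint_positions"][6],"yaw",2*np.arctan2(s["eef_rot"][1],s["eef_rot"][0])-np.pi)
E
python3 st.py 6
python3 - <<'E'
from h import *
np.set_printoptions(precision=4,suppress=True)
A=[]
for i in range(6):
    r.camera("side")
    for d in r.spot_point("wiper_edge","side")[:1]: A.append(w("side",d["at"]))
print(np.median(A,0)); a=np.median(A,0)-[.5735,-.1295,0]; print(np.arctan2(a[1],a[0]))
E
```

```text
18.1667 [ 0.5733 -0.1305  0.1567] F [ 0.1037 -1.9125 -1.11  ] T [-0.5924 -0.0133  0.0548] sd [0.0974 0.0321 0.0269] j7 1.7700814570105408 yaw -0.08419917080193784
[ 0.5548 -0.1814  0.0577]
-1.916207651505269
```

>>> arm_command(xyz=[[0,-0.0005,0],[0,-0.0006,0],[0,-0.0006,0],[0,-0.0006,0],[0,-0.0006,0],[0,-0.0006,0],[0,-0.0006,0]], rot=[[0,0,-0.03],[0,0,-0.07],[0,0,-0.11],[0,0,-0.15],[0,0,-0.18],[0,0,-0.2],[0,0,-0.2]])

```text
time: 19.35
ee_pos: [0.5733, -0.1306, 0.1567]
eef_rot: [0.142, 0.99, 0.0, -0.0]
ft_force: [-0.2, -3.1, -0.1]
width: 0.0138
grip_force: 40.0
```

```bash
python3 st.py 6
python3 - <<'E'
from h import *
np.set_printoptions(precision=4,suppress=True)
for c in("side","top"):
    A=[];ims=[]
    for i in range(5):
        ims.append(r.camera(c).astype(float))
        for d in r.spot_point("wiper_edge",c)[:1]: A.append(w(c,d["at"]))
    a=np.median(A,0)-[.5732,-.130,0]; print(len(A),np.median(A,0),np.arctan2(a[1],a[0]))
    if c=="side":
        a=np.mean(ims,0)[175:235,265:355,::-1].astype(np.uint8); cv2.imwrite("pics/s3.png",cv2.resize(a,(720,480),interpolation=cv2.INTER_CUBIC))
E
```

```text
19.6 [ 0.5733 -0.1306  0.1567] F [-0.1583 -2.8187 -0.4052] T [-0.8753  0.0965  0.0629] sd [0.0365 0.031  0.0455] j7 1.5805437177779476 yaw -0.28413432452368337
5 [ 0.5431 -0.1773  0.0577] -2.136856050413173
2 [ 0.4951 -0.0956  0.0476] 2.726111915287979
```

View pics/s3.png

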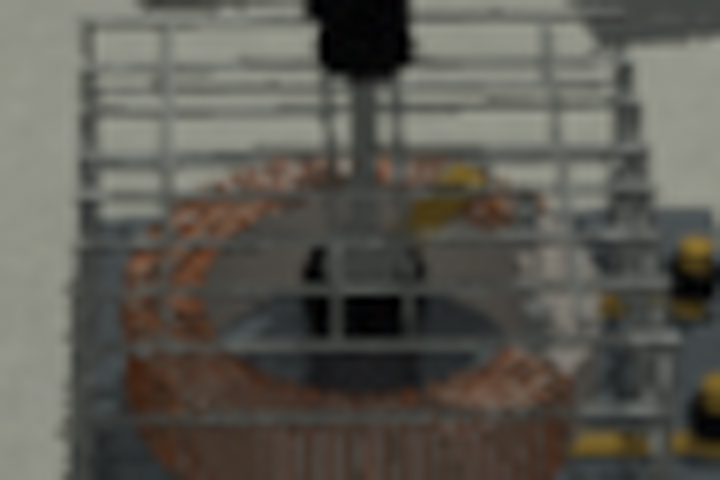

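>>> arm_command(xyz=[[0,0,0],[0,0,0],[0,0,0],[0,0,0],[0,0,0],[0,0,0]], rot=[[0,0,-0.03],[0,0,-0.06],[0,0,-0.09],[0,0,-0.12],[0,0,-0.14],[0,0,-0.15]])

```text
time: 21.1
ee_pos: [0.5733, -0.1307, 0.1567]
eef_rot: [0.216, 0.976, -0.0, -0.0]
ft_force: [-0.4, -3.0, 0.8]
width: 0.0139
grip_force: 40.0
```

```bash
python3 st.py 8
python3 - <<'E'
from h import *
np.set_printoptions(precision=4,suppress=True)
for c in("side",):
    A=[]
    for i in range(6):
        r.camera(c)
        for d in r.spot_point("wiper_edge",c)[:1]: A.append(w(c,d["at"]))
        for d in r.spot_point("stop_face",c)[:1]: print(d["conf"],w(c,d["at"]))
    a=np.median(A,0)-[.5732,-.130,0]; print(len(A),np.median(A,0),np.arctan2(a[1],a[0]))
E
```

```text
21.45 [ 0.5733 -0.1307  0.1567] F [-0.6341 -2.7137  0.2272] T [-0.8472  0.153   0.0562] sd [0.0268 0.0191 0.0198] j7 1.4377751647315995 yaw -0.43445163903861417
0.49 [0.5554 0.1953 0.0961]
0.42 [0.5005 0.2082 0.0178]
6 [ 0.5359 -0.1737  0.058 ] -2.276842850964558
```

>>> arm_command(xyz=[[0,0,0],[0,0,0],[0,0,0],[0,0,0],[0,0,0]], rot=[[0,0,-0.015],[0,0,-0.03],[0,0,-0.045],[0,0,-0.06],[0,0,-0.06]])

```text
time: 22.77
ee_pos: [0.5733, -0.1308, 0.1567]
eef_rot: [0.246, 0.969, -0.0, -0.0]
ft_force: [-1.7, -2.9, -0.4]
width: 0.0139
grip_force: 40.0
```

```bash
python3 st.py 6
```

```text
23.0167 [ 0.5733 -0.1307  0.1566] F [-1.0083 -2.994  -0.1024] T [-1.0545  0.2631  0.0556] sd [0.0191 0.039  0.0298] j7 1.3806304875416118 yaw -0.49467736486792147
```

>>> arm_command(xyz=[[0,0,0],[0,0,0],[0,0,0],[0,0,0]], rot=[[0,0,-0.01],[0,0,-0.02],[0,0,-0.025],[0,0,-0.025]])

```text
time: 23.35
ee_pos: [0.5733, -0.1307, 0.1567]
eef_rot: [0.257, 0.966, 0.0, -0.0]
ft_force: [-0.9, -3.0, 0.7]
width: 0.0137
grip_force: 40.0
```

```bash
python3 st.py 6
```

```text
23.6 [ 0.5733 -0.1307  0.1567] F [-1.0215 -3.2755  0.3495] T [-1.1203  0.2963  0.082 ] sd [0.0176 0.0392 0.0328] j7 1.3568895285313747 yaw -0.5197124005528684
```

>>> arm_command(xyz=[[0,0,0],[0,0,0],[0,0,0]], rot=[[0,0,-0.01],[0,0,-0.02],[0,0,-0.02]])

```text
time: 23.85
ee_pos: [0.5733, -0.1308, 0.1567]
eef_rot: [0.267, 0.964, 0.0, -0.0]
ft_force: [-0.3, -3.8, 0.2]
width: 0.0137
grip_force: 40.0
```

```bash
python3 st.py 6
```

```text
24.1 [ 0.5733 -0.1307  0.1567] F [-0.6104 -3.5678  0.0794] T [-1.1615  0.355   0.0875] sd [0.0347 0.0343 0.0228] j7 1.337883152928794 yaw -0.5397694381318123
```

>>> arm_command(xyz=[[0,0,0],[0,0,0],[0,0,0]], rot=[[0,0,-0.01],[0,0,-0.02],[0,0,-0.02]])

```text
time: 24.35
ee_pos: [0.5733, -0.1307, 0.1567]
eef_rot: [0.277, 0.961, 0.0, 0.0]
ft_force: [-1.1, -3.2, -0.1]
width: 0.014
grip_force: 40.0
```

```bash
python3 st.py 6
```

```text
24.6 [ 0.5733 -0.1307  0.1567] F [-1.34   -3.4475 -0.0646] T [-1.191   0.3943  0.0721] sd [0.0122 0.0105 0.0188] j7 1.3189250356427906 yaw -0.5597369353067219
```

Still turning freely (torque ≈ friction).

>>> arm_command(xyz=[[0,0,0],[0,0,0],[0,0,0]], rot=[[0,0,-0.01],[0,0,-0.02],[0,0,-0.02]])

```text
time: 24.85
ee_pos: [0.5733, -0.1307, 0.1567]
eef_rot: [0.286, 0.958, 0.0, -0.0]
ft_force: [-1.7, -2.8, -0.2]
width: 0.0139
grip_force: 40.0
```

```bash
python3 st.py 6
```

```text
25.1 [ 0.5733 -0.1307  0.1567] F [-1.2095 -3.3771  0.5646] T [-1.2336  0.4176  0.06  ] sd [0.0339 0.0182 0.0389] j7 1.3000205233001447 yaw -0.5797785486557836
```

>>> arm_command(xyz=[[0,0,0],[0,0,0],[0,0,0]], rot=[[0,0,-0.01],[0,0,-0.02],[0,0,-0.02]])

```text
time: 25.35
ee_pos: [0.5733, -0.1308, 0.1567]
eef_rot: [0.296, 0.955, 0.0, 0.0]
ft_force: [-1.4, -3.9, -0.6]
width: 0.0139
grip_force: 40.0
```

```bash
python3 st.py 6
python3 - <<'E'
from h import *
np.set_printoptions(precision=4,suppress=True)
for c in("side",):
    A=[]
    for i in range(6):
        r.camera(c)
        for d in r.spot_point("wiper_edge",c)[:1]: A.append(w(c,d["at"]))
    a=np.median(A,0)-[.5732,-.130,0]; print(len(A),np.median(A,0),np.arctan2(a[1],a[0]))
E
```

```text
25.6 [ 0.5733 -0.1307  0.1567] F [-1.566  -3.7632 -0.0803] T [-1.2897  0.4819  0.0247] sd [0.0133 0.0269 0.0251] j7 1.2810921920558485 yaw -0.5997506496156082
6 [ 0.5295 -0.1673  0.0556] -2.4351058580377876
```

>>> arm_command(xyz=[[0,0,0],[0,0,0],[0,0,0]], rot=[[0,0,-0.01],[0,0,-0.02],[0,0,-0.02]])

```text
time: 26.45
ee_pos: [0.5733, -0.1308, 0.1567]
eef_rot: [0.305, 0.952, 0.0, 0.0]
ft_force: [-1.3, -4.7, -0.9]
width: 0.0137
grip_force: 40.0
```

```bash
python3 st.py 5
```

```text
26.65 [ 0.5733 -0.1307  0.1567] F [-1.5191 -4.0024 -0.03  ] T [-1.3324  0.5195  0.073 ] sd [0.0291 0.0182 0.0298] j7 1.262131934185521 yaw -0.6197432404546959
```

>>> arm_command(xyz=[[-0.0001,-0.0003,0],[-0.0002,-0.0006,0],[-0.0002,-0.0006,0],[-0.0002,-0.0006,0]], rot=[[0,0,0],[0,0,-0.01],[0,0,-0.02],[0,0,-0.02]])

```text
time: 26.98
ee_pos: [0.5732, -0.131, 0.1567]
eef_rot: [0.315, 0.949, 0.0, 0.0]
ft_force: [-1.5, -1.9, -0.1]
width: 0.0141
grip_force: 40.0
```

```bash
python3 st.py 5
```

```text
27.1833 [ 0.5732 -0.131   0.1567] F [-0.8812 -2.3711  0.1986] T [-0.7607  0.3066  0.076 ] sd [0.0745 0.0332 0.0344] j7 1.244279140233492 yaw -0.6395271362310657
```

>>> arm_command(xyz=[[-0.0001,-0.0002,0],[-0.0001,-0.0004,0],[-0.0001,-0.0004,0],[-0.0001,-0.0004,0]], rot=[[0,0,0],[0,0,-0.01],[0,0,-0.02],[0,0,-0.02]])

```text
time: 27.52
ee_pos: [0.5732, -0.1313, 0.1567]
eef_rot: [0.324, 0.946, 0.0, 0.0]
ft_force: [-0.3, -1.3, -0.1]
width: 0.0139
grip_force: 40.0
```

```bash
python3 st.py 5
```

```text
27.7167 [ 0.5731 -0.1313  0.1567] F [-0.2505 -0.1694 -0.3188] T [-0.0409  0.0558  0.1245] sd [0.0594 0.0534 0.0253] j7 1.2261402832628034 yaw -0.6593619841285663
```

>>> arm_command(xyz=[[0,0,0],[0,0,0],[0,0,0]], rot=[[0,0,-0.005],[0,0,-0.01],[0,0,-0.01]])

```text
time: 27.97
ee_pos: [0.5731, -0.1314, 0.1567]
eef_rot: [0.329, 0.944, 0.0, 0.0]
ft_force: [-0.6, 1.7, 0.2]
width: 0.0138
grip_force: 40.0
```

```bash
python3 st.py 6
```

```text
28.2167 [ 0.5731 -0.1315  0.1567] F [ 0.2622  1.1043 -0.2964] T [ 0.3328 -0.0985  0.1061] sd [0.077  0.038  0.0227] j7 1.2166614673371428 yaw -0.6695513246454232
```

>>> arm_command(xyz=[[0,0,0],[0,0,0],[0,0,0]], rot=[[0,0,-0.005],[0,0,-0.01],[0,0,-0.01]])

```text
time: 28.47
ee_pos: [0.5731, -0.1315, 0.1567]
eef_rot: [0.334, 0.943, 0.0, 0.0]
ft_force: [-0.1, 2.1, -0.7]
width: 0.0141
grip_force: 40.0
```

```bash
python3 st.py 5
```

```text
28.6667 [ 0.5731 -0.1316  0.1567] F [ 0.6847  2.1142 -0.1268] T [ 0.5751 -0.1924  0.1546] sd [0.0633 0.0404 0.0137] j7 1.207166000315847 yaw -0.6796991840951474
```

>>> arm_command(xyz=[[0,-0.0001,0],[0,-0.0001,0],[0,-0.0001,0]], rot=[[0,0,-0.005],[0,0,-0.008],[0,0,-0.008]])

```text
time: 28.92
ee_pos: [0.5731, -0.1316, 0.1567]
eef_rot: [0.337, 0.941, 0.0, 0.0]
ft_force: [0.7, 1.9, -0.6]
width: 0.0138
grip_force: 40.0
```

```bash
python3 st.py 6
```

```text
29.1667 [ 0.5731 -0.1316  0.1567] F [0.8984 2.7938 0.0279] T [ 0.8418 -0.2732  0.1571] sd [0.0351 0.026  0.0398] j7 1.1998054421045232 yaw -0.6876157745789446
```

>>> arm_command(xyz=[[0,0.0002,0],[0,0.0004,0],[0,0.0004,0],[0,0.0004,0]], rot=[[0,0,0],[0,0,-0.006],[0,0,-0.012],[0,0,-0.012]])

```text
time: 29.5
ee_pos: [0.573, -0.1315, 0.1567]
eef_rot: [0.343, 0.939, -0.0, 0.0]
ft_force: [1.7, 1.3, -0.1]
width: 0.0137
grip_force: 40.0
```

```bash
python3 st.py 6
```

```text
29.75 [ 0.573  -0.1315  0.1567] F [1.1993 1.7858 0.0027] T [ 0.5717 -0.3405  0.1738] sd [0.029  0.0321 0.0304] j7 1.1877123498930038 yaw -0.6997873947399369
```

Run:
```python
from h import *
np.set_printoptions(precision=4,suppress=True)
A=[];B=[];ims=[]
for i in range(5):
    ims.append(r.camera("side").astype(float))
    for d in r.spot_point("wiper_edge","side")[:1]: A.append(w("side",d["at"]))
    for d in r.spot_point("stop_face","side")[:1]: B.append(w("side",d["at"]))
print(np.array(A).round(4),np.array(B).round(4))
for c in([.5732,-.130,0],[.5727,-.1275,0]):
    a=np.median(A,0)-c; print(np.arctan2(a[1],a[0]))
a=np.mean(ims,0)[175:235,265:355,::-1].astype(np.uint8); cv2.imwrite("pics/s4.png",cv2.resize(a,(720,480),interpolation=cv2.INTER_CUBIC))
s=r.read_state();print(s["torque"],s["time"])
```

```text
[[ 0.5274 -0.1672  0.0602]
 [ 0.5268 -0.1661  0.0591]
 [ 0.5264 -0.1667  0.057 ]
 [ 0.5265 -0.1651  0.0576]
 [ 0.5291 -0.165   0.0576]] [[ 0.5533  0.1925  0.0987]
 [ 0.5736 -0.1291  0.0032]
 [ 0.3859  0.447  -0.0017]]
-2.4800014020897154
-2.4419900585868235
[ 0.4464 -0.3888  0.1798] 30.5
```

View pics/s4.png

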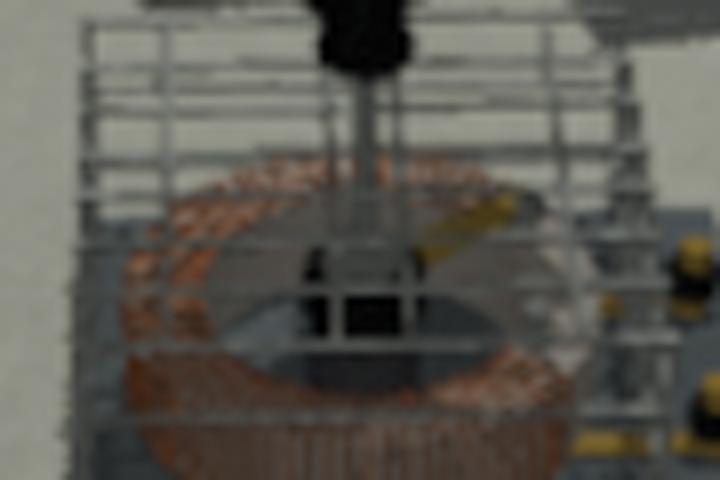

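>>> arm_command(xyz=[[0,0,0],[0,0,0],[0,0,0],[0,0,0]], rot=[[0,0,0.04],[0,0,0.08],[0,0,0.1],[0,0,0.1]])

```text
time: 30.83
ee_pos: [0.573, -0.1314, 0.1567]
eef_rot: [0.295, 0.955, 0.0, -0.0]
ft_force: [1.2, 1.6, 0.4]
width: 0.0135
grip_force: 40.0
```

```bash
python3 st.py 4
```

```text
30.9833 [ 0.573  -0.1314  0.1567] F [ 1.2926  1.7248 -0.1081] T [ 0.4384 -0.4185  0.0304] sd [0.0552 0.0259 0.0165] j7 1.2812106392109621 yaw -0.6009622557434149
```

>>> arm_command(xyz=[[0.0002,0.0003,0.002],[0.0003,0.0005,0.005],[0.0003,0.0005,0.01],[0.0003,0.0005,0.018],[0.0003,0.0005,0.028],[0.0003,0.0005,0.04],[0.0003,0.0005,0.055],[0.0003,0.0005,0.075],[0.0003,0.0005,0.09],[0.0003,0.0005,0.1],[0.0003,0.0005,0.1]], rot=[[0,0,0],[0,0,0],[0,0,0],[0,0,0],[0,0,0],[0,0,0],[0,0,0],[0,0,0],[0,0,0],[0,0,0],[0,0,0]])

```text
time: 31.9
ee_pos: [0.5743, -0.1314, 0.2597]
eef_rot: [0.296, 0.955, 0.001, 0.002]
ft_force: [0.3, -0.5, 0.7]
width: 0.0136
grip_force: 40.0
```

```bash
python3 st.py 1
python3 - <<'E'
from h import *
np.set_printoptions(precision=4,suppress=True)
for c in("side","top"):
    A=[]
    for i in range(3):
        r.camera(c)
        for d in r.spot_point("wiper_edge",c)[:1]: A.append(w(c,d["at"]))
    print(c,np.median(A,0))
E
```

```text
31.9 [ 0.5743 -0.1314  0.2597] F [ 0.34   -0.5418  0.6566] T [-0.0211 -0.0303 -0.0172] sd [0. 0. 0.] j7 1.2452399605752007 yaw -0.6000967287469985
side [ 0.5277 -0.1661  0.0566]
top [ 0.5498 -0.1042  0.0483]
```

>>> arm_command(xyz=[[-0.001,0.02,0],[-0.003,0.05,0],[-0.005,0.085,0],[-0.007,0.12,0],[-0.009,0.155,0],[-0.011,0.19,0],[-0.013,0.225,0],[-0.015,0.26,0],[-0.016,0.29,0],[-0.0175,0.315,0],[-0.018,0.3272,0],[-0.018,0.3272,0],[-0.018,0.3272,0],[-0.018,0.3272,0],[-0.018,0.3272,0]], rot=[[0,0,0.04],[0,0,0.08],[0,0,0.13],[0,0,0.18],[0,0,0.23],[0,0,0.28],[0,0,0.33],[0,0,0.37],[0,0,0.395],[0,0,0.395],[0,0,0.395],[0,0,0.395],[0,0,0.395],[0,0,0.395],[0,0,0.395]])

```text
time: 33.75
ee_pos: [0.5558, 0.1942, 0.2569]
eef_rot: [0.104, 0.995, -0.0, 0.0]
ft_force: [-0.4, -1.0, -0.8]
width: 0.0136
grip_force: 40.0
```

>>> arm_command(xyz=[[0,0,-0.02],[0,0,-0.04],[0,0,-0.05],[0,0,-0.06],[0,0,-0.07],[0,0,-0.075],[0,0,-0.075]], rot=[[0,0,0],[0,0,0],[0,0,0],[0,0,0],[0,0,0],[0,0,0],[0,0,0]])

```text
time: 34.33
ee_pos: [0.555, 0.196, 0.1808]
eef_rot: [0.102, 0.995, -0.0, -0.001]
ft_force: [-0.1, -0.5, -1.6]
width: 0.014
grip_force: 40.0
```

>>> arm_command(xyz=[[0,0,-0.015],[0,0,-0.03],[0,0,-0.045],[0,0,-0.057],[0,0,-0.063],[0,0,-0.067],[0,0,-0.069],[0,0,-0.069],[0,0,-0.069]], rot=[[0,0,0],[0,0,0],[0,0,0],[0,0,0],[0,0,0],[0,0,0],[0,0,0],[0,0,0],[0,0,0]])

```text
time: 35.08
ee_pos: [0.5557, 0.1964, 0.1133]
eef_rot: [0.102, 0.995, 0.0, 0.0]
ft_force: [0.3, -1.6, -0.1]
width: 0.0136
grip_force: 40.0
```

>>> arm_command(xyz=[[0,0,0],[0,0,0],[0,0,0],[0,0,0],[0,0,0],[0,0,0],[0,0,0],[0,0,0],[0,0,0],[0,0,0],[0,0,0],[0,0,0],[0,0,0],[0,0,0]], rot=[[0,0,0],[0,0,0],[0,0,0],[0,0,0],[0,0,0],[0,0,0],[0,0,0],[0,0,0],[0,0,0],[0,0,0],[0,0,0],[0,0,0],[0,0,0],[0,0,0]], grip=1)

```text
time: 36.25
ee_pos: [0.5553, 0.1963, 0.1127]
eef_rot: [0.102, 0.995, 0.0, -0.0]
ft_force: [0.8, -0.9, 0.2]
width: 0.0863
grip_force: 0.0
```

>>> arm_command(xyz=[[0,0,0.01],[0,0,0.03],[0,0,0.06],[0,0,0.09],[0,0,0.12],[0,0,0.14],[0,0,0.14],[-0.03,0.02,0.14],[-0.06,0.05,0.14],[-0.09,0.08,0.14],[-0.12,0.11,0.14],[-0.14,0.13,0.14],[-0.14,0.13,0.14],[-0.14,0.13,0.14]], rot=[[0,0,0],[0,0,0],[0,0,0],[0,0,0],[0,0,0],[0,0,0],[0,0,0],[0,0,0],[0,0,0],[0,0,0],[0,0,0],[0,0,0],[0,0,0],[0,0,0]])

```text
time: 37.42
ee_pos: [0.414, 0.3276, 0.2529]
eef_rot: [0.1, 0.995, 0.0, -0.0]
ft_force: [0.6, -0.5, 0.5]
width: 0.0874
grip_force: 0.0
```

Run:
```python
from h import *
np.set_printoptions(precision=4,suppress=True)
a=pic("side","f1")
for l in("key","key_grip","wiper_edge","nut_driver","cross_driver"):
    for d in r.spot_point(l,"side")[:1]: print(l,d["conf"],w("side",d["at"]))
b=r.camera("top")
for d in r.spot_point("key","top")[:1]: print(d["conf"],w("top",d["at"]))
x=cv2.resize(a[255:355,230:350,::-1],(480,400),interpolation=cv2.INTER_CUBIC); cv2.imwrite("pics/f2.png",x)
```

```text
key 0.82 [0.5504 0.1989 0.0173]
key_grip 0.94 [0.5527 0.1949 0.1302]
wiper_edge 0.51 [ 0.5248 -0.1659  0.0586]
nut_driver 0.9 [0.5002 0.2113 0.0178]
cross_driver 0.68 [0.6108 0.1877 0.0212]
0.45 [0.556  0.1972 0.0197]
```

View pics/f2.png

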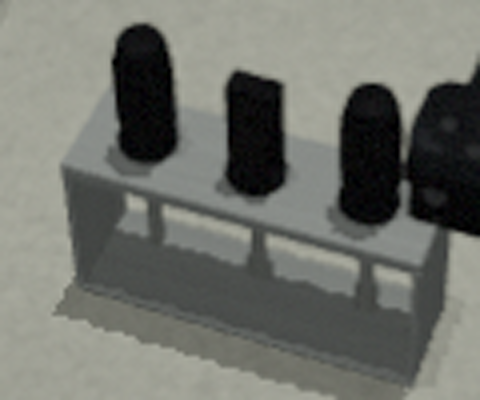

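The picture shows the key hanging upright by its collar in the middle hole (crop pixel 255,130). Both drivers are undisturbed and the gripper is clear.

```bash
python3 -c "
from bench import r
print(r.close_job())"
```

```text
the job is handed in; nothing more can be done
None
```

The job is handed in: I turned the wiper clockwise onto its stop pin (about 0.17 N m at the shaft, roughly 2 N on the pin by my estimate). The key hangs upright and released in the middle rack hole. The final side picture shows the key and both drivers in place; I did not check the other bench items individually, and `close_job()` returned no verdict.

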